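# Slide a board off its guide deck and lay it on the sloping test rest

### The arm

A 6-joint arm with a two-finger parallel gripper is mounted at the origin on the work surface. World frame = base frame: x ahead of the robot, y to its left, z up, the work surface at z = 0. Lengths are in m, angles in rad, forces in N, time in s.
With the tool pointing down it reaches from about 0.25 to 0.775 m from the base axis. Payload 4 kg.
Tool frame: the origin (TCP) lies at the very end of the fingers, on their centre line; the grasp point (between the pads) lies 19 mm behind it (ctrl.grasp_offset is the z of the grasp point in the tool frame, in m); z points along the fingers, y is the line along which they close (so a half turn about z gives the same grasp; the last joint's range is limited). The gripper opens to 94 mm and grips with 3 to 60 N. Pads are 16 mm wide; open, the fingers measure 119 mm over their backs; the gripper's body (75 mm by 177 mm) begins 78 mm behind the grasp point.
Start: joints at [-1.306, 0.087, 1.371, -0, 1.684, -0.103], TCP at [0.198, -0.513, 0.206] pointing down, gripper open.
Joint ranges: [-3.1, 3.1], [-0.76, 2.03], [0.27, 2.55], [-1.08, 4.22], [0.17, 2.65], [-2.57, 2.57]. Speed limits (rad/s): [2.79, 2.79, 3.14, 3.14, 3.14, 3.14].

### API

Orientations are given as a unit quaternion [w, x, y, z].
In Python, from bench import ctrl, jaws, solver, viewer gives the robot as it stands. The module is installed in compiled form; this text tells all that it offers. Calls block until the motion is done:
- ctrl.movep(position, orientation): joint-space move of the TCP to a pose.
- ctrl.move_linear(position, frame=None, velocity=0.15): straight line of the TCP; frame=None keeps the orientation; velocity is the mean speed in m/s.
- ctrl.goto_joints(angles): joint-space move.
- jaws.command_gripper(opening, force=None): finger opening in m; force is the grip in N (None keeps the last); returns when the fingers have stopped.
- ctrl.dwell(seconds).
- solver.inverse_kinematics(position, orientation): joint angles nearest the present ones, or None.
- viewer.snapshot(name): name is "scene" or "top" or "wrist"; returns the picture (384x512x3 uint8, blue, green, red); there is no depth.
- viewer.camera_model(name): a dict with "camera_matrix" (3x3 intrinsics, pixels), "cam_to_world" (4x4, takes a point from camera to world coordinates). Camera axes: x right, y up, looking along -z (the intrinsics and any distortion apply to the point x, -y, -z); pixel columns grow to the right and rows downward; lengths in m; the calibration is good to about 2 mm. A picture is of the moment at which its call begins: read the wrist's pose just before it. camera_model takes no time and is no camera call; for the wrist camera it gives the pose at the moment of the call.
A pose or a line that the arm cannot do raises ctrl.MotionError and nothing moves.
- ctrl.close_job(): hands the job in; it is judged then, once.
Readings, each from a call of its own:
- ctrl.read_time(): time.
- ctrl.read_joints(): joint angles.
- ctrl.read_joint_velocities(): joint speeds.
- ctrl.read_effort(): joint torques, N m.
- ctrl.read_tool_pos(): TCP position.
- ctrl.read_tcp_rot(): TCP orientation.
- ctrl.read_contact_force(): force on the tool from outside, world axes, zero at the start.
- ctrl.read_moment(): the same for the moment, N m.
- ctrl.read_opening(): finger opening in m.
- ctrl.read_finger_force(): force on a finger pad.
Only numpy, scipy, OpenCV 4.12 (cv2) and the standard library are available. Lean on these libraries where they do the work, as an engineer would, in place of code of your own. Each camera call takes 0.05 s, during which the arm holds its last target. There are 200 camera calls.

### The job

Slide the blue circuit board along its raised guide deck, towards the robot, until its end overhangs the deck's open edge by about 3 to 4 cm, still lying on the deck. Then grip the overhanging end by its two long sides, carry the board tilted to match the sloping test rest, and lay it flat on the white bed, components up, centred and in line with it, with the lower edge against the red stop. Do not drop the board on the bench, and leave the other things on the bench where they are.

Things in the scene. Friction and masses are not known exactly. Their poses are not given: they have to be found in the camera images.
- board_center (a point): Centre (half-way up) of the loose board: stiff flat slab 110 x 60 x 5 mm, about 90 g, blue circuit board on an aluminium plate, parts on it under 1 mm high. x along its length, y across, z out of the blue face. Starts blue side up in the deck's channel, x along the deck's x, its near end 10 to 45 mm inside the open edge. Between the rails its sides cannot be gripped; push its far end or drag it.
- slide_edge (a point): Mid-point of the fixed deck's open edge on the robot's side, on the channel floor, 80 mm above the bench. x runs along the channel away from the robot, y across it, z up. The aluminium deck extends 210 mm along +x from here and is 84 mm wide. In front of this edge (-x) there is free space down to the bench.
- rail_end (a point): Far end of the deck's channel, mid-way between the rails, on the floor; axes as slide_edge. The channel is 64 mm wide and open at both ends; the two black rails beside it are 10 mm wide and stand 8 mm above its floor.
- bed: White bed (dark centre line) of the fixed sloping test rest, facing the robot, tilted 35 degrees. Origin: centre of its top surface, 100 mm above the bench; x up the slope, y across, z square out of the bed. The surface runs from x = -50 to +54 mm; 36 mm wide, 10 mm thick, so the board stands out 12 mm each side. Free space beside and below it, save a 30 mm post and a low base.
- stop (a point): Middle of the face of the red stop at the bed's lower end, level with the bed surface, 55 mm down the slope from the bed's origin; axes as the bed. The stop is 36 mm wide and stands 12 mm out of the bed plane. A board against it has its centre over the bed's origin.
- multimeter: Bystander: yellow multimeter lying face up, 180 x 80 x 40 mm; origin under its centre, length along x.
- flux_bottle: Bystander: standing amber bottle, 40 mm across, 90 mm tall; origin under its centre.
- solder_reel: Bystander: orange reel standing on end, 64 mm across, 46 mm tall; origin under its centre.
- screwdriver: Bystander: screwdriver lying on the bench between deck and rest, about 200 mm long, 26 mm high, along its x.
Things that resemble listed ones, but are neither listed nor needed, are in the scene too. Of the things like the part that bears board_center, leave any that is yellow; of the rest the larger one is meant.

How it is judged:
On the way, in this order (a step that is already met when the one before it is completed fails the run):
1. the board lies flat on the deck with its near end 22 to 52 mm beyond the deck's open edge (x of board_center in the frame of slide_edge between 0.003 and 0.033 m and z of board_center in the frame of slide_edge between 0 and 0.006 m and angle between board_center's own z axis and vertical below 0.06 rad), for 0.2 s.
2. the board is held by the fingers over the bed (centre within 60 mm of the bed's centre), parallel to it within 14 degrees (contact force between the fingers and board above 0.5 N and angle between the z axis of board_center and the z axis of bed, either way round below 0.25 rad and distance between board_center and bed below 0.06 m), for 0.1 s.
At the end, for the whole second after the job is handed in: The released board rests still and flat on the bed (within 4.5 degrees, components up), its lower edge at most 9 mm from the red stop, centred across the bed within 10 mm and in line with it within 8 degrees (x of board_center in the frame of bed between -0.005 and 0.009 m and y of board_center in the frame of bed between -0.01 and 0.01 m and z of board_center in the frame of bed between 0 and 0.006 m and angle between the z axis of board_center and the z axis of bed, either way round below 0.08 rad and angle between the x axis of board_center and the x axis of bed, either way round below 0.15 rad and angle between board_center's own z axis and vertical below 1 rad and contact force between the fingers and board below 0.1 N and linear speed of board below 0.01 m/s); the robot touches nothing.
It fails at once if the board falls to the bench (its centre below 35 mm) (height (world z) of board_center below 0.035 m).
It fails at once if a bystander is moved more than 20 mm (distance of any of multimeter, flux_bottle, solder_reel, screwdriver from where it was at the start of the episode above 0.02 m).
It also fails if it takes over 59 s, if anything falls off the work surface, if the arm or the gripper's body presses on something with over 40 N, if the wrist force passes 120 N, or if a joint passes its speed limit or range.

## Working session

There is one attempt and no reset: what is moved stays moved. The work goes in short steps, each a Python script; the robot and the scene stay as the last script left them, time stands still between calls to the robot, and variables do not carry over. Pictures are saved under pics/ and viewed, at most 10 in all, crops included, and the job is handed in when it is done.

```bash
mkdir -p pics; ls
python3 - <<'E'
from bench import ctrl,viewer
import cv2,numpy as np
for n in("top","scene"):
    im=viewer.snapshot(n); cv2.imwrite(f"pics/{n}0.png",im)
    m=viewer.camera_model(n); print(n,{k:(np.round(v,3).tolist() if hasattr(v,'shape') else v) for k,v in m.items()})
print(ctrl.read_time(),ctrl.grasp_offset,ctrl.read_tcp_rot())
E
```

```text
pics
top {'camera_matrix': [[364.194, 0.0, 262.161], [0.0, 364.194, 192.55], [0.0, 0.0, 1.0]], 'cam_to_world': [[0.026, 0.996, -0.083, 0.505], [-1.0, 0.026, 0.001, -0.002], [0.003, 0.083, 0.997, 0.997], [0.0, 0.0, 0.0, 1.0]]}
scene {'camera_matrix': [[498.386, 0.0, 256.194], [0.0, 498.386, 185.748], [0.0, 0.0, 1.0]], 'cam_to_world': [[-0.831, -0.436, 0.345, 1.064], [0.556, -0.633, 0.539, 0.754], [-0.016, 0.64, 0.768, 1.185], [0.0, 0.0, 0.0, 1.0]]}
0.1 -0.0188 [-9.61212107e-04  9.83135762e-01  1.82874658e-01 -9.33908451e-05]
```

View pics/top0.png

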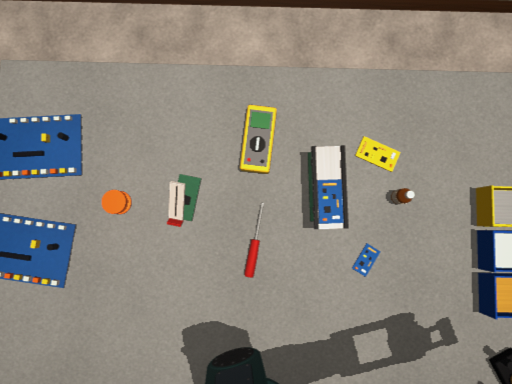

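View pics/scene0.png

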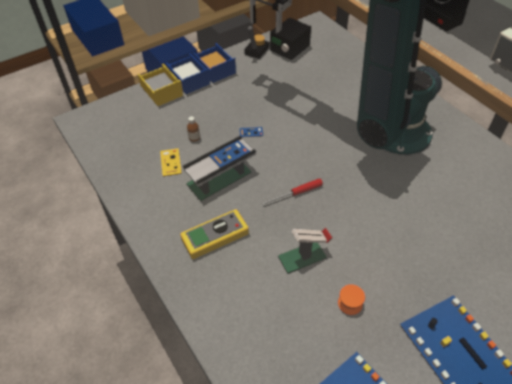

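Top view: the candidates for the board are the blue one on the deck (330,203), the small blue one on the bench (366,260), the yellow one (378,153) and the big blue mats at left (38,147) and (38,250). I choose the one on the deck, the larger blue one in the channel. The rest is at (177,200) with its red stop at (176,222). Next is a close crop.

Run:
```python
import cv2,numpy as np
im=cv2.imread("pics/top0.png")
a=cv2.resize(im[135:240,290:360],None,fx=5.5,fy=5.5,interpolation=cv2.INTER_CUBIC)
b=cv2.resize(im[165:235,150:220],None,fx=5.5,fy=5.5,interpolation=cv2.INTER_CUBIC)
b=cv2.copyMakeBorder(b,0,a.shape[0]-b.shape[0],0,0,cv2.BORDER_CONSTANT)
cv2.imwrite("pics/crop0.png",np.hstack([a,b]))
```

```text
(no output)
```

View pics/crop0.png

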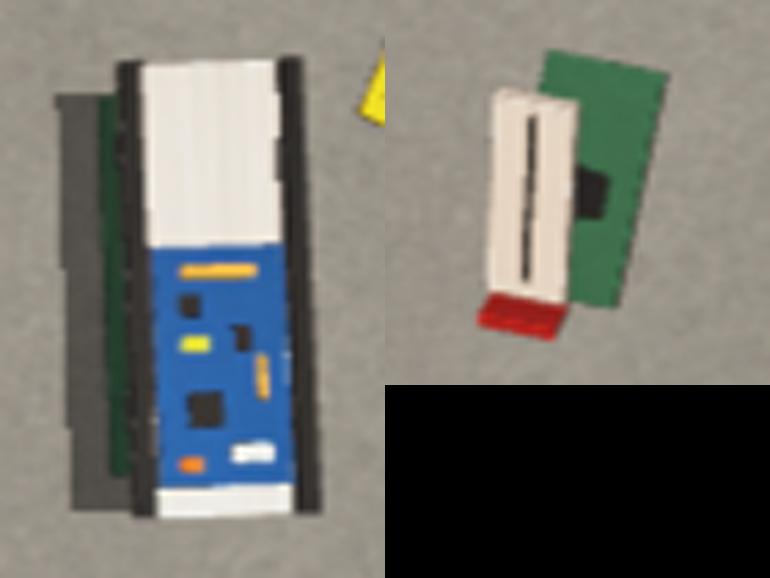

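The crop confirms a 110 x 60 blue board between black rails, with its near end about 8 px inside the open edge. The rest shows a white bed with a dark line and the red stop towards the robot. Now I turn these pixels into metres.

```bash
cat > h.py <<'E'
from bench import ctrl,jaws,solver,viewer
import cv2,numpy as np
from scipy.spatial.transform import Rotation as R
from scipy.optimize import least_squares
def proj(m,P):
    T=np.linalg.inv(m["cam_to_world"]); K=m["camera_matrix"]
    c=np.atleast_2d(P)@T[:3,:3].T+T[:3,3]; c=c*[1,-1,-1]
    q=c@np.array(K).T; return q[:,:2]/q[:,2:]
def ray(m,uv,z):
    K=np.array(m["camera_matrix"]);T=np.array(m["cam_to_world"])
    d=np.linalg.inv(K)@[uv[0],uv[1],1]; d=T[:3,:3]@(d*[1,-1,-1]); o=T[:3,3]
    return o+d*(z-o[2])/d[2]
def quat(Rm): q=R.from_matrix(Rm).as_quat(); return q[[3,0,1,2]]
def rot(x,y,z): return np.column_stack([x,y,z])
S=np.deg2rad(35)
def bedR(yaw): return R.from_euler('z',yaw).as_matrix()@R.from_euler('y',-S).as_matrix()
BED=np.array([[.054,.018,0],[.054,-.018,0],[-.05,.018,0],[-.05,-.018,0]])
def bedpts(p,L=BED): return L@bedR(p[2]).T+[p[0],p[1],.1]
DECK=np.array([[.21,.032,0],[.21,-.032,0],[0,.032,0],[0,-.032,0],[.21,.042,.008],[.21,-.042,.008],[0,.042,.008],[0,-.042,.008]])
def deckpts(p,L=DECK): return L@R.from_euler('z',p[2]).as_matrix().T+[p[0],p[1],.08]
def fit(f,obs,x0):  # obs: list of (model,uv,indices)
    r=least_squares(lambda p:np.concatenate([(proj(m,f(p))[i]-uv).ravel() for m,uv,i in obs]),x0)
    return r.x,np.sqrt(np.mean(r.fun**2))
E
python3 - <<'E'
from h import *
m=viewer.camera_model("top")
f=lambda a,o:(np.array(a)+.5)/5.5-.5+o
d=f([[143,66],[281,62],[157,517],[292,512],[118,63],[302,57],[132,516],[321,512]],[290,135])
b=f([[151,247],[283,244],[159,487],[295,483]],[290,135])
e=f([[108,88],[195,100],[103,293],[182,303]],[150,165])
D,r=fit(deckpts,[(m,d,range(8))],[.45,-.17,0]);print("deck",D,r)
B=[ray(m,u,.085) for u in b]; print(np.round(B,4))
print("board in deck",((np.array(B)-[D[0],D[1],.08])@R.from_euler('z',D[2]).as_matrix()).round(4).tolist())
E,r=fit(bedpts,[(m,e,range(4))],[.45,.2,0]);print("bed",E,r)
for n,u in dict(meter=(258,140),bottle=(404,196),reel=(115,202),sd0=(250,276),sd1=(263,204),yel=(378,153),blu=(366,260)).items(): print(n,ray(m,u,.02).round(3))
E
```

```text
deck [ 0.49565699 -0.17584991  0.04355405] 0.42547193362135866
[[ 0.6176 -0.1401  0.085 ]
 [ 0.6206 -0.2006  0.085 ]
 [ 0.508  -0.1452  0.085 ]
 [ 0.5114 -0.2069  0.085 ]]
board in deck [[0.1234, 0.0304, 0.005], [0.1237, -0.0302, 0.005], [0.0137, 0.0301, 0.005], [0.0144, -0.0317, 0.005]]
bed [ 0.55239496  0.20848993 -0.14920978] 0.6842324178541707
meter [0.73  0.012 0.02 ]
bottle [ 0.587 -0.385  0.02 ]
reel [0.551 0.391 0.02 ]
sd0 [0.364 0.024 0.02 ]
sd1 [ 0.556 -0.006  0.02 ]
yel [ 0.702 -0.315  0.02 ]
blu [ 0.414 -0.283  0.02 ]
```

The numbers agree with the given sizes: board 110 x 60, near end about 14 mm inside the edge. Deck at (0.496,-0.176), yaw 0.044. Bed at (0.552,0.208), yaw -0.149. I check IK for the planned poses, then look with the wrist camera over the deck.

```bash
cat >> h.py <<'E'
D=np.array([.4957,-.1758,.0436]); B=np.array([.5524,.2085,-.149])
def dR(): return R.from_euler('z',D[2]).as_matrix()
def dw(p): return dR()@np.array(p)+[D[0],D[1],.08]
def dq(): return quat(dR()@np.diag([1,-1,-1.]))
def bw(p): return bedR(B[2])@np.array(p)+[B[0],B[1],.1]
def bq(): return quat(bedR(B[2])@np.diag([1,-1,-1.]))
E
python3 - <<'E'
from h import *
for n,p,q in [("push0",dw([.155,0,.05]),dq()),("push",dw([.081,0,.002]),dq()),("grip",dw([-.023,0,-.015]),dq()),("bedhi",bw([-.038,0,.1]),bq()),("bed",bw([-.038,0,-.013]),bq()),("bedlook",np.array([B[0]-.03,B[1],.3]),bq())]:
    j=solver.inverse_kinematics(p,q); print(n,p.round(3),None if j is None else np.round(j,2))
t=ctrl.read_time()
ctrl.movep(dw([.09,0,.17]),dq()); print(ctrl.read_time()-t)
jaws.command_gripper(0.0,20); print(ctrl.read_time()-t)
m=viewer.camera_model("wrist"); im=viewer.snapshot("wrist"); cv2.imwrite("pics/w1.png",im)
np.savez("pics/w1.npz",**{k:v for k,v in m.items()})
print(proj(m,deckpts(D)).round(1).tolist(), np.round(m["cam_to_world"],3).tolist())
E
```

```text
push0 [ 0.651 -0.169  0.13 ] [-0.34  0.38  1.16 -0.    1.6   1.19]
push [ 0.577 -0.172  0.082] [-0.38  0.25  1.42 -0.    1.46  1.14]
grip [ 0.473 -0.177  0.065] [-0.47  0.06  1.68 -0.    1.4   1.06]
bedhi [0.465 0.222 0.16 ] [ 0.6  -0.29  1.93 -0.46  1.08  2.46]
bed [0.529 0.212 0.068] [ 0.49 -0.09  1.97 -0.49  0.82  2.47]
bedlook [0.522 0.208 0.3  ] [ 0.49 -0.25  1.62 -0.37  1.28  2.23]
1.875
3.2917
[[229.9, 73.8], [286.1, 73.7], [234.3, 242.7], [282.3, 242.7], [220.2, 72.8], [295.7, 72.8], [226.2, 245.4], [290.4, 245.3]] [[0.043, 0.963, 0.265, 0.662], [-0.999, 0.041, 0.012, -0.169], [0.001, -0.265, 0.964, 0.429], [0.0, 0.0, 0.0, 1.0]]
```

View pics/w1.png

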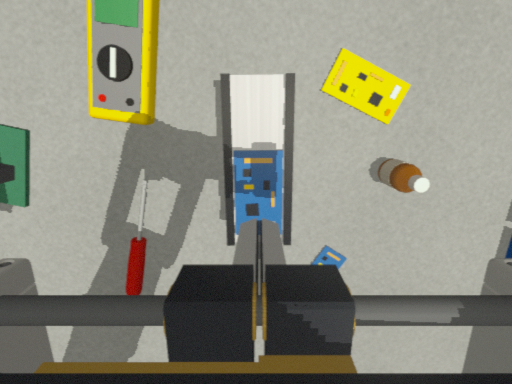

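The wrist view has the deck ends at (231-284,75) and (230-290,244), within about 1.5 px of the prediction, so the deck pose holds. The board's far end is at row 149. Next: a guarded touch of the floor behind the board, then the push.

Run:
```python
from h import *
z=np.load("pics/w1.npz"); m={k:z[k] for k in z.files}
p=ray(m,(258,149.5),.085); print("far end in deck",(dR().T@(p-[D[0],D[1],.08])).round(4))
t=ctrl.read_time()
ctrl.move_linear(dw([.155,0,.05]),velocity=.15)
ctrl.move_linear(dw([.155,0,.008]),velocity=.08)
f0=ctrl.read_contact_force()
for h in np.arange(.006,-.004,-.001):
    ctrl.move_linear(dw([.155,0,h]),velocity=.02)
    f=ctrl.read_contact_force()-f0
    if f[2]>1.5: break
print("touch",h,f.round(2),ctrl.read_tool_pos())
h+=.0015
ctrl.move_linear(dw([.155,0,h]),velocity=.02); print((ctrl.read_contact_force()-f0).round(2))
ctrl.move_linear(dw([.136,0,h]),velocity=.06)
for x in (.12,.1,.083):
    ctrl.move_linear(dw([x,0,h]),velocity=.03); print(x,(ctrl.read_contact_force()-f0).round(2))
ctrl.dwell(.2); print(ctrl.read_time()-t)
im=viewer.snapshot("top"); cv2.imwrite("pics/t2.png",im)
cv2.imwrite("pics/t2c.png",cv2.resize(im[135:255,280:370],None,fx=5,fy=5,interpolation=cv2.INTER_CUBIC))
```

```text
far end in deck [1.246e-01 1.000e-04 5.000e-03]
touch -0.001 [-1.51 -0.59  5.89] [ 0.65076585 -0.16913302  0.08032195]
[ 0.76 -0.51  1.59]
0.12 [ 0.02 -0.77  0.13]
0.1 [ 0.93 -0.43  0.54]
0.083 [-0.12 -0.53 -0.64]
6.866599999999999
```

View pics/t2c.png

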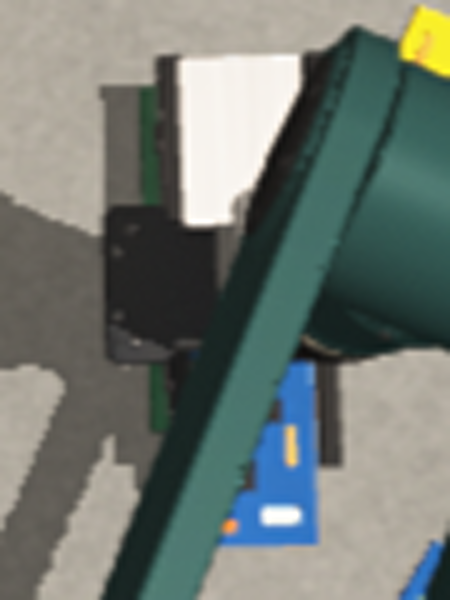

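The board now overhangs: its near-right corner is at crop (318,543), i.e. (343.2,243.2) in the top image, and the rail end is at row 466. I compute the overhang, back off and look at the rest with the wrist camera.

Run:
```python
from h import *
t=ctrl.read_time()
p=ray(viewer.camera_model("top"),(343.2,243.2),.085); print("near-right corner in deck",(dR().T@(p-[D[0],D[1],.08])).round(4))
x=dR().T@(np.array(ctrl.read_tool_pos())-[D[0],D[1],.08]); print("tcp",x.round(4))
ctrl.move_linear(dw([.095,0,x[2]]),velocity=.06)
ctrl.move_linear(dw([.095,0,.10]),velocity=.2)
ctrl.movep(np.array([B[0]-.08,B[1],.27]),quat(R.from_euler('z',B[2]).as_matrix()@np.diag([1,-1,-1.])))
m=viewer.camera_model("wrist"); im=viewer.snapshot("wrist"); cv2.imwrite("pics/w3.png",im); np.savez("pics/w3.npz",**m)
q=proj(m,bedpts(B)); print(q.round(1).tolist(),ctrl.read_time()-t)
c=q.mean(0).astype(int); y0,x0=max(c[1]-75,0),max(c[0]-75,0); print("crop",x0,y0)
cv2.imwrite("pics/w3c.png",cv2.resize(im[y0:y0+150,x0:x0+150],None,fx=4,fy=4,interpolation=cv2.INTER_CUBIC))
im=viewer.snapshot("top"); cv2.imwrite("pics/t3.png",im)
```

```text
near-right corner in deck [-0.0371 -0.0298  0.005 ]
tcp [0.0831 0.     0.0004]
[[227.9, 66.6], [262.9, 66.6], [234.6, 144.0], [262.1, 144.0]] 2.5584000000000007
crop 171 30
```

View pics/w3c.png

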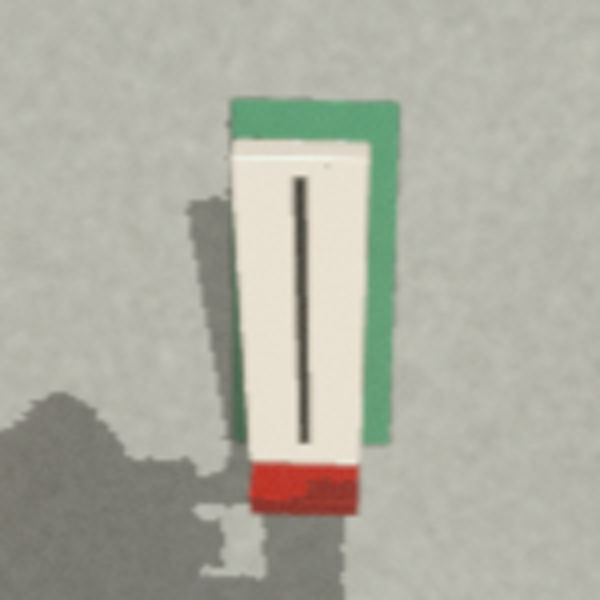

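The wrist view shows the bed's top corners at crop (233,158) and (370,158), its lower corners at (250,463) and (359,464), and the red stop below. These are within 2 mm of prediction. I refit the bed with both views, then go and grip.

Run:
```python
from h import *
z=np.load("pics/w3.npz"); m={k:z[k] for k in z.files}
w=(np.array([[233,158],[370,158],[250,463],[359,464]])+.5)/4-.5+[171,30]
e=(np.array([[108,88],[195,100],[103,293],[182,303]])+.5)/5.5-.5+[150,165]
P,r=fit(bedpts,[(m,w,range(4))],B);print("wrist",P,r)
Q,r=fit(bedpts,[(m,w,range(4)),(viewer.camera_model("top"),e,range(4))],B);print("both",Q,r)
open("h.py","a").write(f"B=np.array({P.tolist()})\n")
t=ctrl.read_time()
G=lambda h:dw([-.024,0,h])
jaws.command_gripper(.09,40)
ctrl.movep(G(.06),dq())
ctrl.move_linear(G(-.0125),velocity=.1)
f0=ctrl.read_contact_force()
jaws.command_gripper(.055,40); print(ctrl.read_opening(),ctrl.read_finger_force(),(ctrl.read_contact_force()-f0).round(2),ctrl.read_time())
im=viewer.snapshot("top");cv2.imwrite("pics/t4.png",im)
im=viewer.snapshot("wrist");cv2.imwrite("pics/w4.png",im)
```

```text
wrist [ 0.55029362  0.20960691 -0.17657863] 0.3636434136528008
both [ 0.55063228  0.20936743 -0.17106821] 0.7389020396870138
0.05907235377443182 39.95630621910095 [-0.54 -0.05  0.47] 17.3417
```

View pics/w4.png

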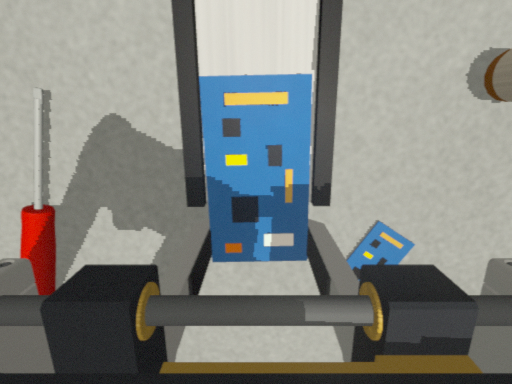

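The board is held by its two sides with the fingers at the overhang. Its far end is at row 74, its near end at row 261 and it is square between the rails. I lift, tilt, and check it in the hand over the rest.

Run:
```python
from h import *
m=viewer.camera_model("wrist"); tcp=np.array(ctrl.read_tool_pos()); Rt=R.from_quat(np.array(ctrl.read_tcp_rot())[[1,2,3,0]]).as_matrix()
for u in [(201,74.5),(311,73.5),(213,261.5),(307,260.5)]: print((Rt.T@(ray(m,u,.0852)-tcp)).round(4))
ctrl.move_linear(dw([-.024,0,.09]),velocity=.1)
cv2.imwrite("pics/w5.png",viewer.snapshot("wrist"))
ctrl.movep(bw([-.039,0,.09]),bq())
im=viewer.snapshot("wrist"); cv2.imwrite("pics/w6.png",im)
print(ctrl.read_opening(),ctrl.read_finger_force(),ctrl.read_time(),ctrl.read_joints().round(2))
```

```text
[ 0.0963 -0.0296 -0.0175]
[ 0.0968  0.0283 -0.0175]
[-0.0133 -0.0281 -0.0175]
[-0.0126  0.031  -0.0175]
0.05935859357624815 39.957491755485535 20.2167 [ 0.61 -0.27  1.93 -0.48  1.07  2.51]
```

View pics/w6.png

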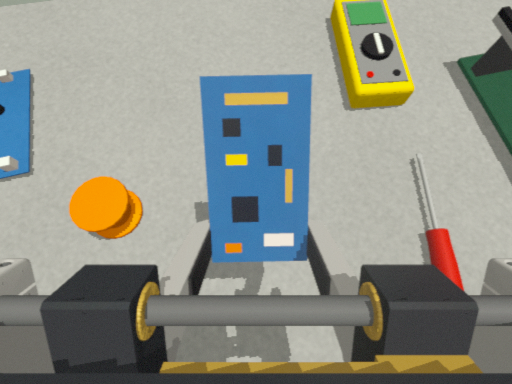

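The board hasn't slipped: its ends are still at rows 75 and 261. The board centre is 42 mm ahead of the TCP. Now a guarded descent along the bed normal.

Run:
```python
from h import *
X=.004-.042; n=bedR(B[2])[:,2]
ctrl.move_linear(bw([X,0,.03]),velocity=.1)
ctrl.move_linear(bw([X,0,-.006]),velocity=.05)
f0=ctrl.read_contact_force()
for h in np.arange(-.007,-.0175,-.001):
    ctrl.move_linear(bw([X,0,h]),velocity=.02)
    f=ctrl.read_contact_force()-f0
    if np.linalg.norm(f)>2.5: break
print("touch",h,f.round(2),(f@n).round(2),(bedR(B[2]).T@f).round(2),ctrl.read_time())
cv2.imwrite("pics/w7.png",viewer.snapshot("wrist"))
s=viewer.snapshot("scene"); cv2.imwrite("pics/s7.png",cv2.resize(s[190:320,230:400],None,fx=4,fy=4,interpolation=cv2.INTER_CUBIC))
```

```text
touch -0.013000000000000001 [-4.59 -0.01  4.61] 6.37 [-1.05 -0.82  6.37] 23.5833
```

View pics/s7.png

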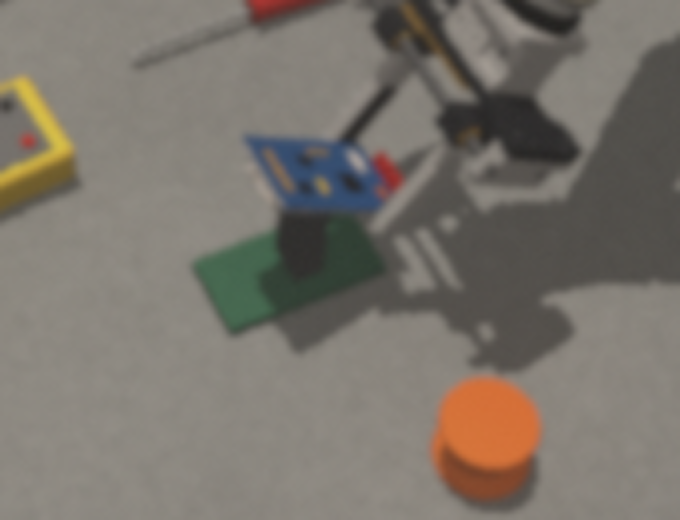

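Contact came at the predicted height with the force normal to the bed, and the board lies just above the red stop. I release, back off along the normal and check.

Run:
```python
from h import *
X=.004-.042
jaws.command_gripper(.063,10); ctrl.dwell(.3); jaws.command_gripper(.085)
ctrl.move_linear(bw([X,0,.03]),velocity=.06)
ctrl.move_linear(bw([X-.01,0,.10]),velocity=.15)
ctrl.movep(np.array([.46,.21,.27]),quat(R.from_euler('z',B[2]).as_matrix()@np.diag([1,-1,-1.])))
m=viewer.camera_model("wrist"); im=viewer.snapshot("wrist"); np.savez("pics/w8.npz",**m)
L=np.array([[.055,.03,.005],[.055,-.03,.005],[-.055,.03,.005],[-.055,-.03,.005]])
q=proj(m,bedpts(B,L)); print(q.round(1).tolist())
c=q.mean(0).astype(int); y0,x0=max(c[1]-75,0),max(c[0]-75,0)
print("pred crop",((q-[x0,y0]+.5)*4).round().tolist(),x0,y0,ctrl.read_time())
cv2.imwrite("pics/w8c.png",cv2.resize(im[y0:y0+150,x0:x0+150],None,fx=4,fy=4,interpolation=cv2.INTER_CUBIC))
```

```text
[[211.1, 56.8], [271.2, 56.6], [222.2, 141.7], [268.4, 141.5]]
pred crop [[175.0, 133.0], [415.0, 133.0], [219.0, 473.0], [404.0, 472.0]] 168 24 27.0917
```

View pics/w8c.png

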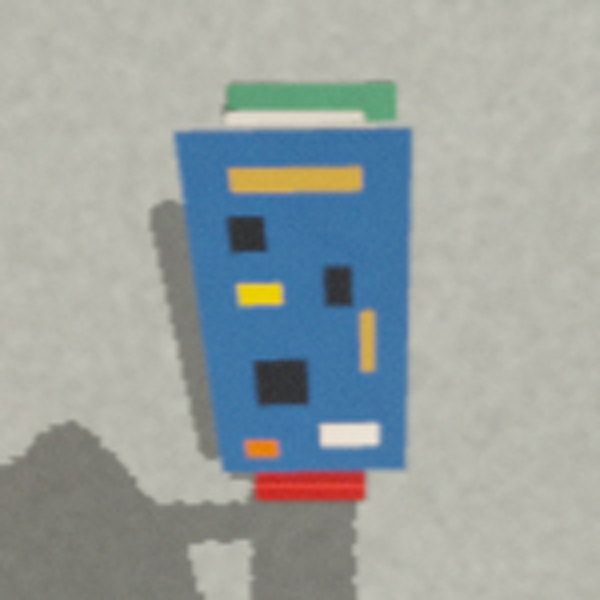

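The board lies flat on the bed. Its corners at crop (176,132), (412,128), (223,471) and (406,468) are within 5 crop px (about 1.5 mm) of the ideal pose, with the lower edge at the red stop. I hand it in.

```bash
python3 -c "
from bench import ctrl
print(ctrl.close_job(),ctrl.read_time())"
```

```text
the job is handed in; nothing more can be done
the job is handed in; nothing more can be done
```

The board lies flat on the white bed, components up, centred and in line to about 2 mm, with its lower edge against the red stop; I handed the job in at about 27 s of the 59 s, and the judge's result was not shown.

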